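Lock back the tension wheel of a belt knife sharpener with its pin

TASK

The knife sharpener's belt is off and a new one is to go on: take the locking pin out of the wooden rest, put it through the eye of the tension arm, use it to swing the tension wheel back against its spring, and feel for the lock hole underneath until the pin drops in. Push the pin fully home so that the wheel stays back when you let go. Do not force the pin against the plate, do not let the arm snap back, and leave the honing rod, the jars and the shakers where they are.

Things in the scene. Friction and masses are not known exactly. Their poses are not given: they have to be found in the camera images.
- sharpener: Belt knife sharpener, fixed; belt and cover are off. Dark housing, grey deck 44 mm up, 150 (x) by 280 (y) mm. Origin: centre of its underside; z up; the front (switch, vents) faces its own -x. On the deck, tops up to 92 mm: drive wheel (d 48) at x, y = -40, 110 mm; rollers (d 32) at -48, -106 and 43, -106; blade guide (66 long in y) at -66, 26. Pivot of the tension arm at 0, 30.
- lock_range (a point): Point on top of the lock plate, 50 mm up, fixed to the sharpener: under the eye's axis at swing 0.64 rad. The steel plate (44x100x6 mm) lies flat under the whole path of the eye. Its one lock hole (d 12 mm, edge barely broken, 22 mm deep) lies on the eye's circle, under the eye at a swing anywhere from 0.42 to 0.86 rad: the plate is set differently on each machine, so look and feel for it.
- tension_eye (a point): Centre of the top of the eye, 71 mm up: dark steel boss at the right end of the tension arm with an upright through-hole d 12 mm that widens to d 16 in the top 4 mm. Boss 16 mm tall, outer d 25 to 30; underside 5 mm above the lock plate. It travels on a circle of radius 72 mm about the pivot; at rest it is at x, y = -30, -35 mm in the sharpener's frame. z up.
- tension_pivot (a point): Point on the upright axis of the tension arm, 71 mm up, level with the top of the eye. The arm is a dark steel rocker, 57 to 64 mm up: black tension wheel (d 36, top 92 mm up) on the left limb, eye on the right limb.
- tension_arm (a joint): Swing of the tension arm, rad: 0 at rest on its stop; grows counter-clockwise seen from above, the eye then moving away from the sharpener's front and the tension wheel towards the front; end stop 1.0. Oiled steel. A spring drives it back to 0: at the eye it pulls with about 3 N at rest and 6 to 9 N at the lock hole.
- locking_pin: Plain steel pin, 77 mm tall, upright in a socket of the wooden rest. Origin: centre of its lower tip; z up. Shank d 10 mm with a 0.8 mm bevel at the tip, 40 mm long; above it a flange d 25 mm, 4 mm thick, then the round knob to hold it by, d 22 mm, from 49 to 75 mm above the tip. About 0.09 kg. Fully home the flange rests on the eye, the tip 31 mm above the worktop, 19 below the plate's top.
- honing_rod: Honing rod standing in the other socket: white rod d 10 mm with a slim black handle d 16 mm, 97 mm tall, loose. Origin: its lower tip. Not needed.
- rest: Wooden rest, fixed, 62 by 134 by 30 mm, origin at the centre of its underside; two sockets d 12 mm, 22 mm deep, at y = -34 and +34 mm in its frame. Pin and rod stand in them in either order, tips 8 mm above the worktop.
- salt_shaker: Salt shaker, 42x42x80 mm, loose, origin under its centre. Bystander at the right.
- pepper_shaker: Pepper shaker, 42x42x80 mm, loose, origin under its centre. Bystander at the right.
- spice_jar: Spice jar, 43x43x96 mm, loose, origin under its centre. Bystander behind at the left.
There are look-alikes about, which are no part of the job. Leave any green or purple look-alike of the locking_pin alone.

How it is judged:
By the outcome, as a careful person would: the job done as asked, in the order asked, and still so for the second after the job is handed in, with the robot touching nothing.
It also fails if it takes over 72 s, if anything falls off the work surface, if the arm or the gripper's body presses on something with over 40 N, if the wrist force passes 120 N, or if a joint passes its speed limit or range.

ROBOT

A 7-joint arm with a two-finger parallel gripper is mounted at the origin on a cart in front of the work surface, level with it; the furniture and walls round the work are solid. World frame = base frame: x ahead of the robot, y to its left, z up, the work surface at z = 0. Lengths are in mm, angles in degrees, forces in N, time in s.
With the tool pointing down it reaches from about 400 to 850 mm from the base axis. Payload 10.4 kg.
Tool frame: the origin (TCP) lies on the centre line of the jaws, within the pads' length; the fingertips stand 22 mm ahead of it and the grasp point (between the pads) lies 3 mm ahead of it (arm.finger_overhang is the distance from the TCP to the fingertips, in mm); z points along the fingers, y is the line along which they close (so a half turn about z gives the same grasp; the last joint's range is limited). The gripper opens to 85 mm and grips with 20 to 120 N. Pads are 22 mm wide; open, the fingers measure 114 mm over their backs; the gripper's body (76 mm by 85 mm) begins 54 mm behind the grasp point. The pads swing forward as they close: fully open they stand 13 mm farther back than shut.
Start: joints at [-65.065, 19.034, -3.707, 83.658, 1.238, 77.344, -5.071], TCP at [276.225, 560.668, 253.338] pointing down, gripper open.
Joint ranges: [-148.97, 148.97], [-28.65, 121.19], [-84.17, 76.75], [9.2, 138.47], [-72.65, 252.65], [3.7, 117.97], [-149.18, 149.18]. Speed limits (degrees/s): [127.2, 127.2, 159.86, 159.86, 180, 180, 180].

INTERFACE

Orientations are given as [roll, pitch, yaw] about the fixed x, y, z axes, in that order (R = Rz(yaw) Ry(pitch) Rx(roll)).
In Python, from plant import readout, optics, arm gives the robot as it stands.
- The arm moves only by the tool move_arm, never from a script. Its argument "series" is a list of rows, each an object of numbers: "wx", "wy", "wz": the turn, a rotation vector about the world's x, y, z in rad; "x", "y", "z": the shift along the world's x, y, z in mm; "jaw": the opening, from 0 (shut) to 1 (fully open). A call has 1 to 20 rows; each row is the pose to reach, as a shift and turn from the pose commanded when the call began; what a row does not reach only later rows make up. A row lasts 1/12 s, in which the tool goes at most 41.7 mm and 7.16 degrees, less where a joint would pass 70% of its speed; a pose out of reach is approached as far as the arm can. A call with a gripper value outside its range is refused whole. The fingers move at their own pace and stop on an object; the grip force is fixed at half the most. Time passes only in rows, so rows that repeat a pose let the fingers close. It gives the time, the measured TCP pose, the force, the opening and the grip force at its end, in the units of the state.
- readout.read_state(): the state, without advancing time (a new reading comes with each control period).
- optics.grab_frame(name): name is "scene" or "top" or "wrist"; returns the picture (420x560x3 uint8, red, green, blue); there is no depth.
- optics.calibration(name): a dict with "fx", "fy", "cx", "cy" (pixels), "origin" and "attitude" of the camera in the world. Camera axes: x right, y down, z forward; pixel columns grow to the right and rows downward; lengths in mm; the calibration is good to about 2 mm. A picture is of the moment at which its call begins: read the wrist's pose just before it. calibration takes no time and is no camera call; for the wrist camera it gives the pose at the moment of the call.
- arm.job_done(): hands the job in; it is judged then, once.
The state is a dict: "t": time; "q": joint angles; "qvel": joint speeds; "joint_efforts": joint torques, N m; "position": TCP position; "eef_rot": TCP orientation; "wrist_force": force on the tool from outside, world axes, zero at the start; "ft_torque": the same for the moment, N m; "width": finger opening in mm; "finger_force": force on a finger pad.
Only numpy, scipy, OpenCV 4.12 (cv2) and the standard library are available. Lean on these libraries where they do the work, as an engineer would, in place of code of your own. Each camera call takes 0.05 s, during which the arm holds its last target. There are 200 camera calls.

## Working session

There is one attempt and no reset: what is moved stays moved. The work goes in short steps, Python scripts to look and compute and a tool call to move; the robot and the scene stay as the last step left them, time stands still between calls to the robot, and variables do not carry over. Pictures are saved under pics/ and viewed, at most 10 in all, crops included, and the job is handed in when it is done.

Besides the shell and the picture viewer there is one more tool, called after ">>>" in YAML: its name, and indented under it one key for each argument. move_arm: Moves the arm, as the interface text tells. Its arguments: {"type":"object","properties":{"series":{"type":"array"}},"required":["series"]}

```bash
ls; mkdir -p pics
cat > h.py <<'E'
import numpy as np, cv2
from plant import readout, optics, arm
from scipy.spatial.transform import Rotation as R
def grab(n,f=None):
    c=optics.calibration(n); im=optics.grab_frame(n)
    if f: cv2.imwrite('pics/'+f,cv2.cvtColor(im,cv2.COLOR_RGB2BGR))
    return im,c
def att(c):
    a=np.array(c['attitude'],float)
    return a if a.shape==(3,3) else R.from_euler('xyz',a,degrees=True).as_matrix()
def ray(c,u,v,z):
    d=att(c)@np.array([(u-c['cx'])/c['fx'],(v-c['cy'])/c['fy'],1]); o=np.array(c['origin'])
    return o+d*(z-o[2])/d[2]
def proj(c,p):
    q=att(c).T@(np.array(p,float)-np.array(c['origin'])); return q[0]/q[2]*c['fx']+c['cx'],q[1]/q[2]*c['fy']+c['cy']
E
python3 - <<'E'
from h import *
for n in('scene','top','wrist'):
    im,c=grab(n,n+'0.png'); print(n,c)
s=readout.read_state(); print({k:np.round(v,2) for k,v in s.items()})
E
python3 -c "
import cv2,numpy as np
a=cv2.imread('pics/top0.png');b=cv2.imread('pics/scene0.png')"
```

```text
pics
scene {'fx': 521.357445580515, 'fy': 521.357445580515, 'cx': 276.9661613040614, 'cy': 210.33667169978395, 'origin': array([-372.87988576,  632.1905291 ,  864.15583532]), 'attitude': array([-124.68563599,   -0.22984057, -123.3138297 ])}
top {'fx': 391.4281652084996, 'fy': 391.4281652084996, 'cx': 282.0284064493309, 'cy': 208.51053755939793, 'origin': array([ 464.88208283,  -18.6289723 , 1078.47327365]), 'attitude': array([-173.80335777,    0.8499852 ,  -91.13248621])}
wrist {'fx': 337.1823666950103, 'fy': 337.1823666950103, 'cx': 281.96291415561814, 'cy': 209.5930399010772, 'origin': array([201.63713591, 597.35833156, 372.9567406 ]), 'attitude': array([1.61166411e+02, 7.19236046e-02, 6.37176946e+01])}
{'t': np.float64(0.15), 'q': array([-65.06,  19.06,  -3.71,  83.69,   1.24,  77.34,  -5.07]), 'qvel': array([-0.03, -0.19,  0.1 , -0.14, -0.13, -0.18,  0.01]), 'joint_efforts': array([ 0.000e+00, -6.258e+01,  5.000e-02, -3.919e+01,  2.000e-02,
        1.000e-02, -0.000e+00]), 'position': array([276.12, 560.42, 252.72]), 'eef_rot': array([-179.94,    0.  ,  153.77]), 'wrist_force': array([0.5 , 0.39, 0.23]), 'ft_torque': array([-0.01, -0.04, -0.04]), 'finger_force': np.float64(0.0), 'width': np.float64(85.08)}
```

View pics/top0.png

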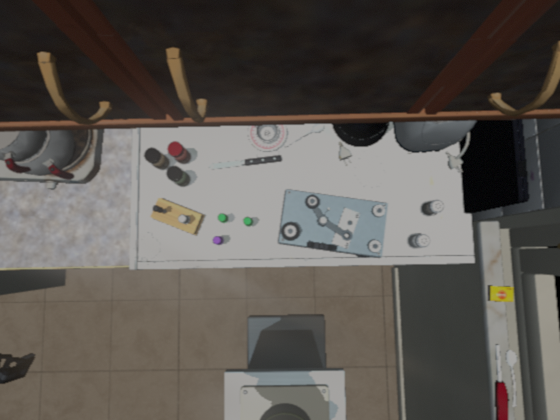

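View pics/scene0.png

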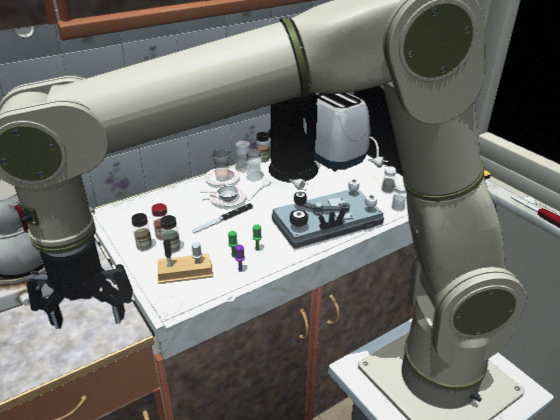

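The top view shows these candidates for the pin: the grey knob in the rest at (183,219), the black honing rod handle at (160,210), the green look-alikes at (223,217) and (248,221), and the purple one at (218,240). I choose the grey knob. The sharpener is around (333,222), with the eye near (346,236). Next is a close crop.

Run:
```python
from h import *
a=cv2.imread('pics/top0.png')
x=cv2.resize(a[180:264,270:396],None,fx=6,fy=6,interpolation=cv2.INTER_CUBIC)[:,:756]
y=cv2.resize(a[190:250,140:260],None,fx=6,fy=6,interpolation=cv2.INTER_CUBIC)
cv2.imwrite('pics/c1.png',x); cv2.imwrite('pics/c2.png',y)
c=optics.calibration('top')
print(proj(c,[276,560,253]))
for n,u,v,z in[('pin',183,219,83),('rod',160,210,105),('eye',346,236,71),('piv',322,220,71),('deckc',333,222,44)]: print(n,ray(c,u,v,z).round())
```

```text
(np.float64(9.346654869358872), np.float64(348.6750595492545))
pin [552. 248.  83.]
rod [574. 300. 105.]
eye [ 500. -168.   71.]
piv [ 543. -108.   71.]
deckc [ 539. -140.   44.]
```

View pics/c1.png

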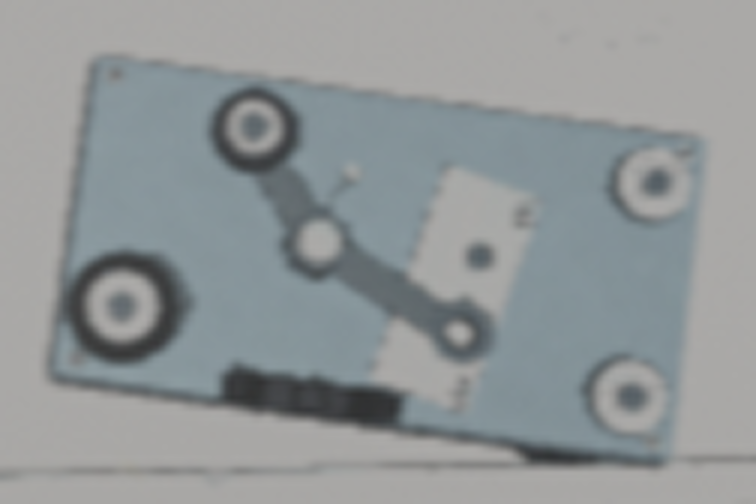

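View pics/c2.png

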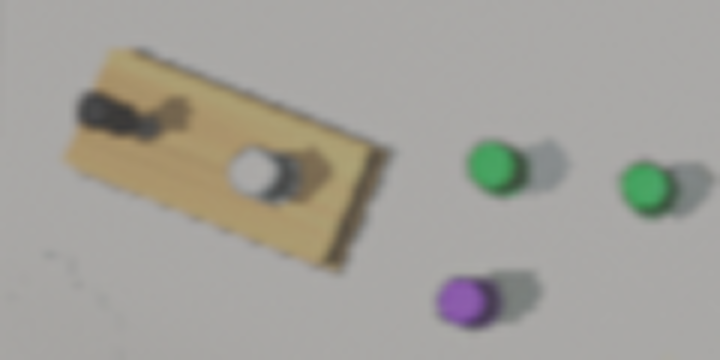

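Top crops: the grey knob is at (182.7,218.7) and is clearly the pin. The eye is at (347,235.3) and the pivot at (323,220). A dark round spot on the plate at (350,222.7) is probably the lock hole. I'll check the geometry against the given sizes.

```bash
cat > geo.py <<'E'
from h import *
c=optics.calibration('top')
eye=ray(c,347,235.3,71); hole=ray(c,350,222.7,50)
cor=[ray(c,270+u/6,180+v/6,44) for u,v in[(97,60),(703,138),(668,462),(52,376)]]
cen=sum(cor)/4
print('cor',np.round(cor,1)[:,:2],'cen',cen.round(1),[np.linalg.norm(cor[i]-cor[i-1]).round() for i in range(4)])
ya=(cor[0]+cor[3]-cor[1]-cor[2])[:2]; yaw=np.degrees(np.arctan2(-ya[0],ya[1])); print('yaw',yaw)
M=R.from_euler('z',yaw,degrees=True).as_matrix()
piv=cen+M@[0,30,27]; eyep=cen+M@[-30,-35,27]
print('piv',piv,'cap seen',ray(c,323,220,71),'eye pred',eyep,'eye seen',eye)
print('hole',hole,'r',np.linalg.norm((hole-piv)[:2]),'r eye',np.linalg.norm((eye-piv)[:2]))
a=lambda p:np.arctan2(*(p-piv)[1::-1]); print('swing hole',a(hole)-a(eyep),a(hole)-a(eye))
print('pin',ray(c,182.7,218.7,83), arm.finger_overhang)
E
python3 geo.py
```

```text
cor [[ 627.   -17.5]
 [ 586.2 -284.6]
 [ 444.5 -262.5]
 [ 487.2    5.1]] cen [ 536.2 -139.9   44. ] [np.float64(142.0), np.float64(270.0), np.float64(143.0), np.float64(271.0)]
yaw -8.873553455658984
piv [ 540.85952487 -110.23383426   71.        ] cap seen [ 542.52129031 -110.83040073   71.        ] eye pred [ 501.1920571  -169.82822998   71.        ] eye seen [ 501.91984011 -171.03941275   71.        ]
hole [ 535.55098041 -183.31782743   50.        ] r 73.27653582370576 r eye 72.20538362609365
swing hole 0.5147716277048453 0.49708561357757497
pin [552.44423286 248.85679702  83.        ] 22.0
```

>>> move_arm:
  series:
    - {"x": 40,"y": -40,"z": 0,"wz": -0.1}
    - {"x": 75,"y": -65,"z": 0,"wz": -0.2}
    - {"x": 100,"y": -95,"z": 0,"wz": -0.3}
    - {"x": 125,"y": -125,"wz": -0.4}
    - {"x": 150,"y": -155,"wz": -0.5}
    - {"x": 175,"y": -180,"wz": -0.6}
    - {"x": 200,"y": -205,"wz": -0.7}
    - {"x": 220,"y": -235,"wz": -0.8}
    - {"x": 230,"y": -265,"wz": -0.9}
    - {"x": 235,"y": -290,"wz": -1.0}
    - {"x": 235,"y": -300,"wz": -1.1}
    - {"x": 235,"y": -310,"z": -40,"wz": -1.15}
    - {"x": 235,"y": -310,"z": -50,"wz": -1.15}
    - {"x": 235,"y": -310,"z": -50,"wz": -1.15}
    - {"x": 235,"y": -310,"z": -50,"wz": -1.15}

```text
validation failed for argument at $.se...
```

>>> move_arm:
  series:
    - {"x": 40,"y": -40,"z": 0,"wx": 0,"wy": 0,"wz": -0.1,"jaw": 1}
    - {"x": 75,"y": -65,"z": 0,"wx": 0,"wy": 0,"wz": -0.2,"jaw": 1}
    - {"x": 100,"y": -95,"z": 0,"wx": 0,"wy": 0,"wz": -0.3,"jaw": 1}
    - {"x": 125,"y": -125,"z": 0,"wx": 0,"wy": 0,"wz": -0.4,"jaw": 1}
    - {"x": 150,"y": -155,"z": 0,"wx": 0,"wy": 0,"wz": -0.5,"jaw": 1}
    - {"x": 175,"y": -180,"z": 0,"wx": 0,"wy": 0,"wz": -0.6,"jaw": 1}
    - {"x": 200,"y": -205,"z": 0,"wx": 0,"wy": 0,"wz": -0.7,"jaw": 1}
    - {"x": 220,"y": -235,"z": 0,"wx": 0,"wy": 0,"wz": -0.8,"jaw": 1}
    - {"x": 230,"y": -265,"z": 0,"wx": 0,"wy": 0,"wz": -0.9,"jaw": 1}
    - {"x": 235,"y": -290,"z": 0,"wx": 0,"wy": 0,"wz": -1.0,"jaw": 1}
    - {"x": 235,"y": -300,"z": 0,"wx": 0,"wy": 0,"wz": -1.1,"jaw": 1}
    - {"x": 235,"y": -310,"z": -40,"wx": 0,"wy": 0,"wz": -1.15,"jaw": 1}
    - {"x": 235,"y": -310,"z": -50,"wx": 0,"wy": 0,"wz": -1.15,"jaw": 1}
    - {"x": 235,"y": -310,"z": -50,"wx": 0,"wy": 0,"wz": -1.15,"jaw": 1}
    - {"x": 235,"y": -310,"z": -50,"wx": 0,"wy": 0,"wz": -1.15,"jaw": 1}

```text
t: 1.4
position: [510.8, 251.5, 203.5]
eef_rot: [-179.9, 0.0, 88.0]
wrist_force: [-0.1, -0.0, -0.3]
width: 85.8
finger_force: 0.0
```

Run:
```python
from h import *
im,c=grab('wrist','w1.png'); print(c['origin'],c['attitude'])
print(proj(c,[552.4,248.9,83]),proj(c,[574,300,105]))
```

```text
[513.61316138 334.66877191 323.82883175] [ 1.61172484e+02  1.67238667e-02 -2.00728899e+00]
(np.float64(337.2502805998346), np.float64(212.40455593489006)) (np.float64(377.45772123048187), np.float64(147.8858295024815))
```

View pics/w1.png

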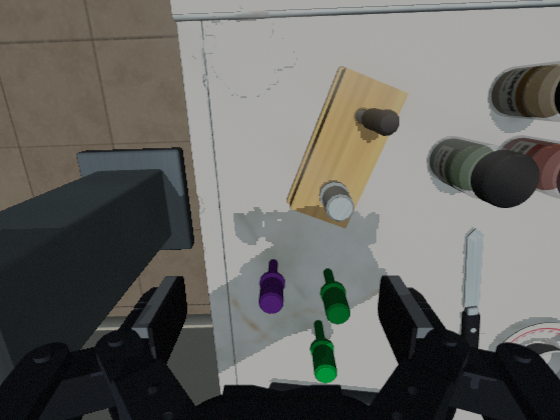

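The wrist view shows the grey knob top at (340,207), upright in the rest. The rod handle is at (380,122), and the look-alikes are clear of the finger path.

Run:
```python
from h import *
c=optics.calibration('wrist')
im=cv2.imread('pics/w1.png'); 
print(ray(c,340,207,83))
g=cv2.cvtColor(im,cv2.COLOR_BGR2GRAY)[190:225,320:360]
h,w=g.shape
cir=cv2.HoughCircles(cv2.resize(g,None,fx=4,fy=4,interpolation=cv2.INTER_CUBIC),cv2.HOUGH_GRADIENT,1,50,param1=80,param2=10,minRadius=40,maxRadius=72)
print(cir)
if cir is not None:
    u,v,r=cir[0][0]; print(ray(c,320+u/4,190+v/4,83))
```

```text
[555.29110636 253.33631866  83.        ]
[[[78.5 68.5 51.6]
  [ 8.5  8.5 54.4]]]
[555.00981271 253.24671545  83.        ]
```

>>> move_arm:
  series:
    - {"x": 30,"y": 1,"z": -10,"wx": 0,"wy": 0,"wz": 0,"jaw": 1}
    - {"x": 43,"y": 1,"z": -30,"wx": 0,"wy": 0,"wz": 0,"jaw": 1}
    - {"x": 43,"y": 1,"z": -60,"wx": 0,"wy": 0,"wz": 0,"jaw": 1}
    - {"x": 43,"y": 1,"z": -90,"wx": 0,"wy": 0,"wz": 0,"jaw": 1}
    - {"x": 43,"y": 1,"z": -115,"wx": 0,"wy": 0,"wz": 0,"jaw": 1}
    - {"x": 43,"y": 1,"z": -125,"wx": 0,"wy": 0,"wz": 0,"jaw": 1}
    - {"x": 43,"y": 1,"z": -125,"wx": 0,"wy": 0,"wz": 0,"jaw": 1}
    - {"x": 43,"y": 1,"z": -125,"wx": 0,"wy": 0,"wz": 0,"jaw": 0.45}
    - {"x": 43,"y": 1,"z": -125,"wx": 0,"wy": 0,"wz": 0,"jaw": 0.45}
    - {"x": 43,"y": 1,"z": -125,"wx": 0,"wy": 0,"wz": 0,"jaw": 0.45}
    - {"x": 43,"y": 1,"z": -125,"wx": 0,"wy": 0,"wz": 0,"jaw": 0.45}

```text
t: 2.37
position: [555.0, 252.2, 80.0]
eef_rot: [179.9, -0.1, 87.9]
wrist_force: [-0.5, -0.0, -0.6]
width: 39.4
finger_force: 0.0
```

Run:
```python
from h import *
s=readout.read_state(); print(s['position'],s['width'],s['wrist_force'])
im,c=grab('wrist','w2.png')
cv2.imwrite('pics/w2c.png',cv2.resize(im[200:420,120:460,::-1],None,fx=2,fy=2))
```

```text
[555.00443874 252.19114703  80.00031346] 39.42690091165562 [-0.5179041  -0.00367051 -0.64297604]
```

View pics/w2c.png

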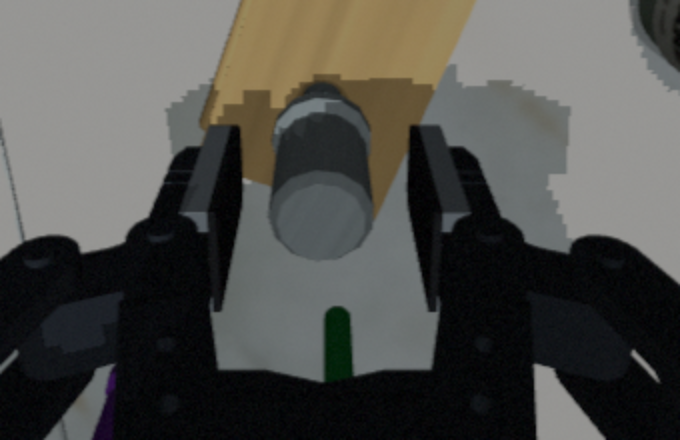

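The crop shows the knob at (322,215), centred between the pads to about 1 mm. I close on it and lift straight up.

>>> move_arm:
  series:
    - {"x": 0,"y": 0,"z": -2,"wx": 0,"wy": 0,"wz": 0,"jaw": 0.3}
    - {"x": 0,"y": 0,"z": -2,"wx": 0,"wy": 0,"wz": 0,"jaw": 0.1}
    - {"x": 0,"y": 0,"z": -2,"wx": 0,"wy": 0,"wz": 0,"jaw": 0}
    - {"x": 0,"y": 0,"z": -2,"wx": 0,"wy": 0,"wz": 0,"jaw": 0}
    - {"x": 0,"y": 0,"z": -2,"wx": 0,"wy": 0,"wz": 0,"jaw": 0}
    - {"x": 0,"y": 0,"z": -2,"wx": 0,"wy": 0,"wz": 0,"jaw": 0}

```text
t: 2.92
position: [554.4, 251.8, 76.7]
eef_rot: [180.0, -0.0, 87.9]
wrist_force: [-0.1, -0.0, 4.8]
width: 20.6
finger_force: 58.5
```

>>> move_arm:
  series:
    - {"x": 0,"y": 0,"z": 10,"wx": 0,"wy": 0,"wz": 0,"jaw": 0}
    - {"x": 0,"y": 0,"z": 35,"wx": 0,"wy": 0,"wz": 0,"jaw": 0}
    - {"x": 0,"y": 0,"z": 65,"wx": 0,"wy": 0,"wz": 0,"jaw": 0}
    - {"x": 0,"y": 0,"z": 100,"wx": 0,"wy": 0,"wz": 0,"jaw": 0}
    - {"x": 0,"y": -20,"z": 130,"wx": 0,"wy": 0,"wz": 0,"jaw": 0}
    - {"x": -5,"y": -55,"z": 135,"wx": 0,"wy": 0,"wz": -0.05,"jaw": 0}
    - {"x": -10,"y": -90,"z": 135,"wx": 0,"wy": 0,"wz": -0.1,"jaw": 0}
    - {"x": -15,"y": -125,"z": 135,"wx": 0,"wy": 0,"wz": -0.15,"jaw": 0}
    - {"x": -20,"y": -160,"z": 135,"wx": 0,"wy": 0,"wz": -0.2,"jaw": 0}
    - {"x": -25,"y": -195,"z": 135,"wx": 0,"wy": 0,"wz": -0.25,"jaw": 0}
    - {"x": -30,"y": -230,"z": 135,"wx": 0,"wy": 0,"wz": -0.3,"jaw": 0}
    - {"x": -35,"y": -265,"z": 135,"wx": 0,"wy": 0,"wz": -0.35,"jaw": 0}
    - {"x": -40,"y": -300,"z": 135,"wx": 0,"wy": 0,"wz": -0.4,"jaw": 0}
    - {"x": -45,"y": -335,"z": 135,"wx": 0,"wy": 0,"wz": -0.45,"jaw": 0}
    - {"x": -49,"y": -370,"z": 135,"wx": 0,"wy": 0,"wz": -0.5,"jaw": 0}
    - {"x": -52,"y": -400,"z": 135,"wx": 0,"wy": 0,"wz": -0.56,"jaw": 0}
    - {"x": -53,"y": -418,"z": 125,"wx": 0,"wy": 0,"wz": -0.56,"jaw": 0}
    - {"x": -53,"y": -422,"z": 110,"wx": 0,"wy": 0,"wz": -0.56,"jaw": 0}
    - {"x": -53,"y": -422,"z": 100,"wx": 0,"wy": 0,"wz": -0.56,"jaw": 0}
    - {"x": -53,"y": -422,"z": 100,"wx": 0,"wy": 0,"wz": -0.56,"jaw": 0}

```text
t: 4.58
position: [500.0, -169.8, 174.4]
eef_rot: [-179.8, 0.1, 55.8]
wrist_force: [-0.8, 0.3, -1.0]
width: 20.6
finger_force: 59.5
```

Run:
```python
from h import *
s=readout.read_state(); print(s['position'],s['eef_rot'],s['width'],s['wrist_force'],s['ft_torque'])
im,c=grab('wrist','w3.png'); grab('scene','s3.png'); im2,_=grab('top','t3.png')
cv2.imwrite('pics/w3c.png',cv2.resize(im[110:380,110:450,::-1],None,fx=2.2,fy=2.2))
print(proj(c,[501.5,-170.4,71]),c['origin'],c['attitude'])
```

```text
[ 499.95221675 -169.75388905  174.43109934] [-1.79813921e+02  8.30382156e-02  5.57798042e+01] 20.574634580282606 [-0.82257252  0.25078727 -0.98561104] [ 0.06606214  0.00983126 -0.00222664]
(np.float64(284.90006955669406), np.float64(218.28978327729257)) [ 546.90914359 -101.03328373  294.65873364] [ 1.61141084e+02  1.38816341e-01 -3.42707159e+01]
```

View pics/w3c.png

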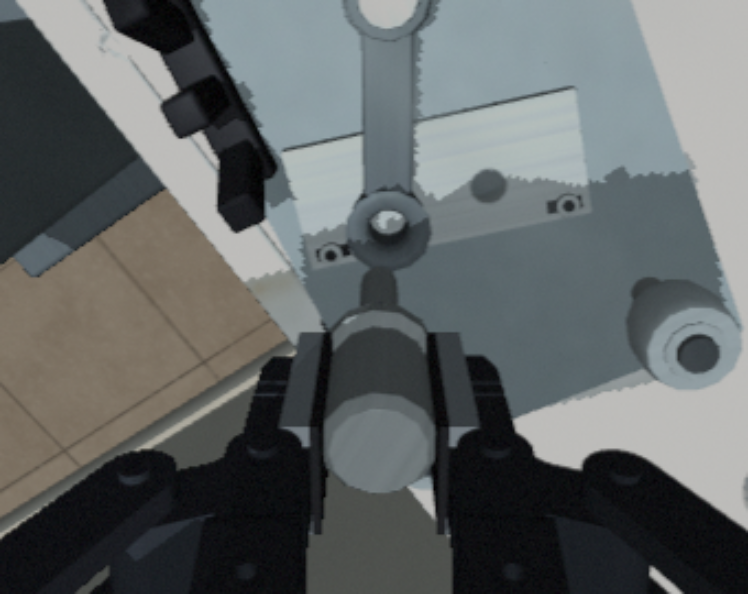

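The wrist view shows the pin held upright with its tip near crop (379,285). The eye bore is near (388,224), and the lock hole shows on the plate at (488,186). I'll fit the eye and tip numerically.

Run:
```python
from h import *
im=cv2.imread('pics/w3.png'); c=optics.calibration('wrist')
g=cv2.cvtColor(im,cv2.COLOR_BGR2GRAY)
print('col281..292 rows 192-240'); 
for v in range(190,243,1): print(v,g[v,262:312:2])
tip=ray(c,282.3,239.6,105.7); print('tip',tip)
for v in(211.8,215): print('eye',ray(c,286.4,v,71))
print('hole',ray(c,331.8,194.5,50))
```

```text
col281..292 rows 192-240
190 [183 182 183 182 183 184 169 100 106 107 105 106 104 103 105 107 106  88
 159 183 183 182 181 180 180]
191 [183 182 183 184 185 185 168 100 107 105 105 105 104 104 105 106 104  87
 162 182 182 180 181 180 181]
192 [183 184 185 184 184 185 166  99 106 105 102 105 103 101 106 106 106  88
 128 181 182 182 182 181 181]
193 [185 184 184 184 182 182 166  99 105 104 104 104 104 103  88 106 106  86
 124 163 181 181 181 180 180]
194 [183 183 184 183 182 181 166  98 105 104 106  88 104 102  68  94 106  88
 124 128 180 179 179 179 181]
195 [183 184 184 182 183 183 167  97 106 107  89  67  90  68  66  68 103  87
 122 122 179 179 181 181 182]
196 [183 183 183 183 183 183 153  97 104  91  53  42  62  64  68  67  90  77
 122 123 163 183 182 182 182]
197 [183 184 184 184 184 183 146  99  98  92 102 111 114 114 108  75  66  56
 107 125 129 183 164 182 181]
198 [183 184 183 181 180 180  75  74 109 120 119 118 120 120 117 109  69  35
  83 125 125 161 129 182 181]
199 [183 182 181 181 181 168  36  58 119 124 116 114 112 113 112 113 106  74
  38 123 124 128 124 181 182]
200 [
[... 3913 characters left out ...]
7 96 98 96 96 76 50 56 56 54 56 55 53 83 99 97 98 98 98 97 97 97 98
 99]
238 [ 99  97  96  96  98  97  68  52  55  56  54  55  56  52  80 100  99  97
  98  97  98  97  99  98  98]
239 [97 96 98 98 97 96 59 52 54 55 55 56 55 51 81 99 98 97 98 96 99 97 97 98
 99]
240 [95 97 96 97 97 96 60 53 55 56 56 55 56 52 71 98 99 99 97 99 97 98 97 97
 98]
241 [98 97 96 97 97 97 61 49 56 55 58 55 54 53 70 98 98 99 97 98 97 96 97 98
 97]
242 [97 97 98 96 96 96 55 54 56 55 56 55 53 54 73 99 99 99 98 98 98 98 98 97
 98]
tip [ 500.73858656 -170.77411428  105.7       ]
eye [ 506.65770304 -167.34795103   71.        ]
eye [ 505.31091846 -169.34998689   71.        ]
hole [ 539.26458399 -181.42123552   50.        ]
```

>>> move_arm:
  series:
    - {"x": 5,"y": 2,"z": 0,"wx": 0,"wy": 0,"wz": 0,"jaw": 0}
    - {"x": 5,"y": 2,"z": -10,"wx": 0,"wy": 0,"wz": 0,"jaw": 0}
    - {"x": 5,"y": 2,"z": -24,"wx": 0,"wy": 0,"wz": 0,"jaw": 0}
    - {"x": 5,"y": 2,"z": -24,"wx": 0,"wy": 0,"wz": 0,"jaw": 0}
    - {"x": 5,"y": 2,"z": -24,"wx": 0,"wy": 0,"wz": 0,"jaw": 0}

```text
t: 5.15
position: [505.9, -168.0, 151.8]
eef_rot: [-179.9, 0.0, 55.8]
wrist_force: [0.4, -0.2, -0.7]
width: 20.2
finger_force: 59.5
```

Run:
```python
from h import *
s=readout.read_state(); print(s['position'],s['wrist_force'])
im,c=grab('wrist','w4.png'); im2,c2=grab('scene','s4.png')
a=cv2.resize(im[180:270,230:340,::-1],None,fx=5,fy=5)
u,v=map(int,proj(c2,[505,-168,80])); print(u,v)
b=cv2.resize(im2[v-45:v+45,u-25:u+25,::-1],None,fx=5,fy=5)
cv2.imwrite('pics/c4.png',np.hstack([a,b])[:600,:800]); print(a.shape,b.shape)
```

```text
[ 505.92490915 -167.95855912  151.76769146] [ 0.38780481 -0.17745234 -0.72895021]
344 202
(450, 550, 3) (450, 250, 3)
```

View pics/c4.png

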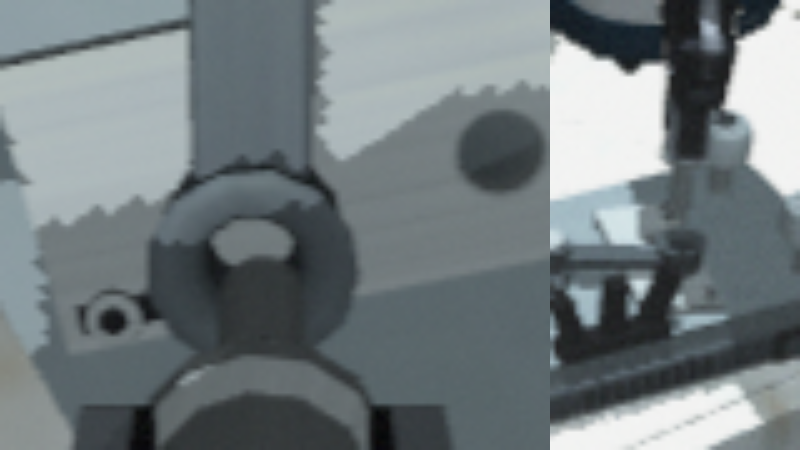

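The crop shows the boss centred near (252,271), the tip near (260,298) and the lock hole at (501,150). The tip is nearly over the eye.

Run:
```python
from h import *
c=optics.calibration('wrist'); P=readout.read_state()['position']
im=cv2.imread('pics/w4.png'); g=cv2.cvtColor(im,cv2.COLOR_BGR2GRAY)
for v in range(210,248,2): print(v,g[v,256:308:2])
t=ray(c,282,239.6,83)
for e in[(280.4,234.2),(280.4,232)]: E=ray(c,*e,71); print('eye',E,'tip',t,'d',E-t)
print('hole',ray(c,230+501/5,210,50))
```

```text
210 [181 181 181 180 181 181 122 103 104 102 104 103 101 102  87  91 104  97
 105 122 161 178 178 125 121 122]
212 [180 182 181 181 181 182  96 102 102 103  87  64  88  68  65  65 103  98
 104 121 121 130 123 123 124 123]
214 [182 182 181 180 178 166  78 104  89  46  60  70  86  95 102  46  66  65
  43 123 122 123 124 122 123 123]
216 [179 179 178 178 179  91  35  59 118 122 118 118 119 119 117 111  95  49
  25  66 122 121 121 122 123 122]
218 [177 176 176 175 108  55  97 119 118 112 105 102 104 104 103 106 109 108
 102  47  65 122 121 121 120 120]
220 [122 123 157 125  88 113 116 111 103 101  95  93  94  94  99  99  69  90
 106  69  37 117 119 120 122 122]
222 [120 119 119 101 107 112 106 100  96  92  88  83  85  85  75  60  58  63
  63  65  65 109 123 123 124 123]
224 [120 120 121 110 112 105 100  91  86  74  99 115 114 115  80  49  54  60
  59  62  66  77 122 121 120 121]
226 [119 121 114 110 109 101  94  85  65 117 120 122 122 121 122 118  44  55
  58  62  63  68  99 120 120 122]
228 [119 117  70  94  91  85  88  53  94 122 119 119 120 120 119 120  90  47
  56  60  61  64  84 121
[... 635 characters left out ...]
52  51
  59  62  66  63  86 100  99 100]
242 [126  66  25  55  62  66  63  60  59  48  53  54  54  57  54  56  55  53
  60  67  66  63  95  99 100  99]
244 [109  91 100 104  61  62  67  66  66  50  50  53  58  56  55  55  53  53
  65  64  64  71 100  99  98  99]
246 [118 114 126 122  78  59  65  68  68  52  51  56  55  56  56  57  53  55
  63  62  76  97  98  97  99 100]
eye [ 504.17917672 -169.82200121   71.        ] tip [ 505.8601465  -169.16792329   83.        ] d [ -1.68096978  -0.65407792 -12.        ]
eye [ 505.04982922 -168.54745336   71.        ] tip [ 505.8601465  -169.16792329   83.        ] d [ -0.81031728   0.62046993 -12.        ]
hole [ 538.23128932 -181.60975961   50.        ]
```

>>> move_arm:
  series:
    - {"x": -1.5,"y": -0.5,"z": -4,"wx": 0,"wy": 0,"wz": 0,"jaw": 0}
    - {"x": -1.5,"y": -0.5,"z": -9,"wx": 0,"wy": 0,"wz": 0,"jaw": 0}
    - {"x": -1.5,"y": -0.5,"z": -12,"wx": 0,"wy": 0,"wz": 0,"jaw": 0}
    - {"x": -1.5,"y": -0.5,"z": -14,"wx": 0,"wy": 0,"wz": 0,"jaw": 0}
    - {"x": -1.5,"y": -0.5,"z": -15,"wx": 0,"wy": 0,"wz": 0,"jaw": 0}
    - {"x": -1.5,"y": -0.5,"z": -15,"wx": 0,"wy": 0,"wz": 0,"jaw": 0}

```text
t: 5.75
position: [504.6, -168.8, 137.1]
eef_rot: [-180.0, 0.0, 55.8]
wrist_force: [-0.7, 0.3, -0.7]
width: 19.8
finger_force: 59.5
```

>>> move_arm:
  series:
    - {"x": 0,"y": 0,"z": -1.5,"wx": 0,"wy": 0,"wz": 0,"jaw": 0}
    - {"x": 0,"y": 0,"z": -3,"wx": 0,"wy": 0,"wz": 0,"jaw": 0}
    - {"x": 0,"y": 0,"z": -4,"wx": 0,"wy": 0,"wz": 0,"jaw": 0}

```text
t: 6.0
position: [504.6, -168.9, 133.2]
eef_rot: [-180.0, 0.0, 55.8]
wrist_force: [-1.2, -0.3, 0.2]
width: 20.0
finger_force: 59.6
```

>>> move_arm:
  series:
    - {"x": 0,"y": 0,"z": -2,"wx": 0,"wy": 0,"wz": 0,"jaw": 0}
    - {"x": 0,"y": 0,"z": -4,"wx": 0,"wy": 0,"wz": 0,"jaw": 0}
    - {"x": 0,"y": 0,"z": -6,"wx": 0,"wy": 0,"wz": 0,"jaw": 0}
    - {"x": 0,"y": 0,"z": -8,"wx": 0,"wy": 0,"wz": 0,"jaw": 0}
    - {"x": 0,"y": 0,"z": -9.5,"wx": 0,"wy": 0,"wz": 0,"jaw": 0}
    - {"x": 0,"y": 0,"z": -10,"wx": 0,"wy": 0,"wz": 0,"jaw": 0}

```text
t: 6.5
position: [504.5, -169.0, 123.0]
eef_rot: [-180.0, 0.0, 55.8]
wrist_force: [-2.1, -0.9, 0.8]
width: 19.8
finger_force: 59.7
```

Run:
```python
from h import *
s=readout.read_state(); print(s['position'],s['wrist_force'],s['ft_torque'])
im,c=grab('wrist','w5.png')
cv2.imwrite('pics/c5.png',cv2.resize(im[150:400,140:440,::-1],None,fx=2.4,fy=2.4))
```

```text
[ 504.48530433 -168.96507835  123.00097412] [-2.09181769 -0.93732792  0.75701106] [-0.37878027  0.5567183   0.02059129]
```

View pics/c5.png

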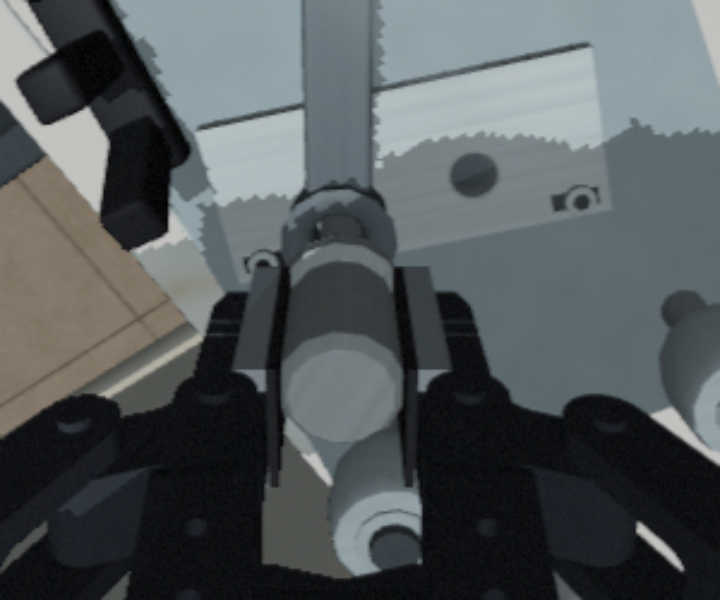

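The crop shows the pin through the eye with the flange above it. The lock hole is ahead at (474,175). Now I'll work out the arc about the pivot.

Run:
```python
from h import *
c=optics.calibration('wrist')
print('hole',ray(c,140+474/2.4,150+175/2.4,50))
v=np.array([-39.7,-59.6])
for d in np.arange(2.5,36,2.5):
    a=np.radians(d);m=np.array([[np.cos(a),-np.sin(a)],[np.sin(a),np.cos(a)]]); print(d,round(a,3),(m@v-v).round(1))
```

```text
hole [ 537.39587568 -180.92761479   50.        ]
2.5 0.044 [ 2.6 -1.7]
5.0 0.087 [ 5.3 -3.2]
7.5 0.131 [ 8.1 -4.7]
10.0 0.175 [11. -6.]
12.5 0.218 [13.8 -7.2]
15.0 0.262 [16.8 -8.2]
17.5 0.305 [19.8 -9.2]
20.0 0.349 [ 22.8 -10. ]
22.5 0.393 [ 25.8 -10.7]
25.0 0.436 [ 28.9 -11.2]
27.5 0.48 [ 32.  -11.6]
30.0 0.524 [ 35.1 -11.9]
32.5 0.567 [ 38.2 -12. ]
35.0 0.611 [ 41.4 -12. ]
```

>>> move_arm:
  series:
    - {"x": 2.6,"y": -1.7,"z": 0,"wx": 0,"wy": 0,"wz": 0.044,"jaw": 0}
    - {"x": 5.3,"y": -3.2,"z": 0,"wx": 0,"wy": 0,"wz": 0.087,"jaw": 0}
    - {"x": 8.1,"y": -4.7,"z": 0,"wx": 0,"wy": 0,"wz": 0.131,"jaw": 0}
    - {"x": 11,"y": -6,"z": 0,"wx": 0,"wy": 0,"wz": 0.175,"jaw": 0}
    - {"x": 13.8,"y": -7.2,"z": 0,"wx": 0,"wy": 0,"wz": 0.218,"jaw": 0}
    - {"x": 13.8,"y": -7.2,"z": 0,"wx": 0,"wy": 0,"wz": 0.218,"jaw": 0}

```text
t: 7.05
position: [518.1, -176.0, 123.0]
eef_rot: [-179.9, 0.0, 68.4]
wrist_force: [-4.8, 0.4, 0.3]
width: 20.2
finger_force: 59.6
```

>>> move_arm:
  series:
    - {"x": 3,"y": -1,"z": 0,"wx": 0,"wy": 0,"wz": 0.044,"jaw": 0}
    - {"x": 6,"y": -2,"z": 0,"wx": 0,"wy": 0,"wz": 0.087,"jaw": 0}
    - {"x": 9,"y": -2.8,"z": 0,"wx": 0,"wy": 0,"wz": 0.131,"jaw": 0}
    - {"x": 12,"y": -3.5,"z": 0,"wx": 0,"wy": 0,"wz": 0.175,"jaw": 0}
    - {"x": 15.1,"y": -4,"z": 0,"wx": 0,"wy": 0,"wz": 0.218,"jaw": 0}
    - {"x": 18.2,"y": -4.4,"z": 0,"wx": 0,"wy": 0,"wz": 0.262,"jaw": 0}
    - {"x": 18.2,"y": -4.4,"z": 0,"wx": 0,"wy": 0,"wz": 0.262,"jaw": 0}

```text
t: 7.63
position: [536.0, -180.5, 122.9]
eef_rot: [-179.9, 0.0, 83.4]
wrist_force: [-5.9, -0.9, 1.6]
width: 20.0
finger_force: 59.8
```

Run:
```python
from h import *
s=readout.read_state(); print(s['position'],s['wrist_force'],s['ft_torque'])
im,c=grab('wrist','w6.png')
cv2.imwrite('pics/c6.png',cv2.resize(im[170:320,210:410,::-1],None,fx=4,fy=4,interpolation=cv2.INTER_CUBIC))
```

```text
[ 535.95887314 -180.52145992  122.9051249 ] [-5.89436384 -0.9498019   1.57072267] [-2.58483000e-01  1.65467131e+00 -1.55539725e-03]
```

View pics/c6.png

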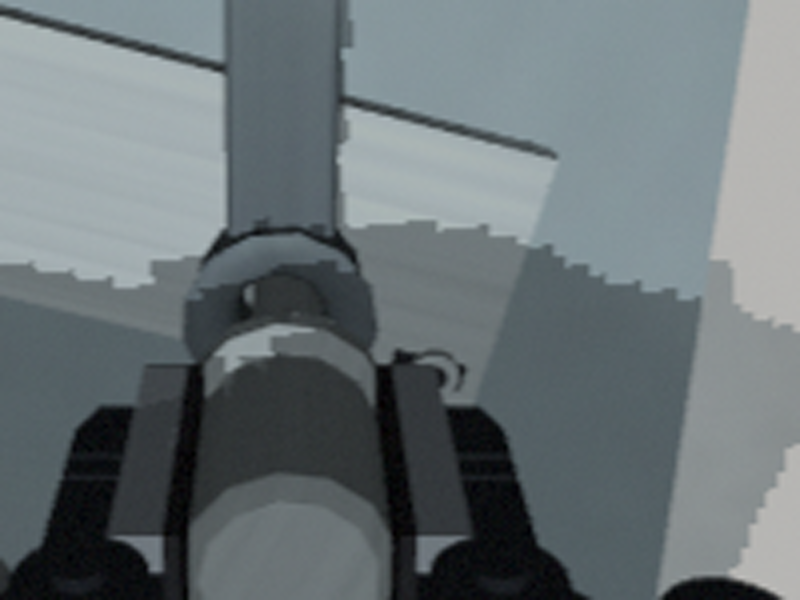

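The crop shows the pin in the eye with the boss over the lock hole. I'll feel downward gently.

>>> move_arm:
  series:
    - {"x": 1,"y": -0.2,"z": 0,"wx": 0,"wy": 0,"wz": 0.01,"jaw": 0}
    - {"x": 1,"y": -0.2,"z": -1.5,"wx": 0,"wy": 0,"wz": 0.01,"jaw": 0}
    - {"x": 1,"y": -0.2,"z": -3,"wx": 0,"wy": 0,"wz": 0.01,"jaw": 0}
    - {"x": 1,"y": -0.2,"z": -4,"wx": 0,"wy": 0,"wz": 0.01,"jaw": 0}
    - {"x": 1,"y": -0.2,"z": -5,"wx": 0,"wy": 0,"wz": 0.01,"jaw": 0}

```text
t: 8.1
position: [536.7, -181.0, 118.1]
eef_rot: [-179.9, 0.0, 83.7]
wrist_force: [-6.0, -1.7, 2.0]
width: 20.2
finger_force: 60.0
```

>>> move_arm:
  series:
    - {"x": 0,"y": 0,"z": -1,"wx": 0,"wy": 0,"wz": 0,"jaw": 0}
    - {"x": 0,"y": 0,"z": -1.5,"wx": 0,"wy": 0,"wz": 0,"jaw": 0}
    - {"x": 0,"y": 0,"z": -1.5,"wx": 0,"wy": 0,"wz": 0,"jaw": 0}

```text
t: 8.35
position: [536.6, -181.0, 116.5]
eef_rot: [-179.9, 0.0, 83.7]
wrist_force: [-6.2, -2.3, 0.7]
width: 20.7
finger_force: 59.9
```

>>> move_arm:
  series:
    - {"x": 0,"y": 0,"z": -1,"wx": 0,"wy": 0,"wz": 0,"jaw": 0}
    - {"x": 0,"y": 0,"z": -2,"wx": 0,"wy": 0,"wz": 0,"jaw": 0}
    - {"x": 0,"y": 0,"z": -2,"wx": 0,"wy": 0,"wz": 0,"jaw": 0}

```text
t: 8.6
position: [536.7, -181.0, 114.5]
eef_rot: [-179.9, 0.0, 83.7]
wrist_force: [-6.0, -1.6, 1.3]
width: 20.2
finger_force: 59.8
```

It has gone into the hole with almost no vertical force, so I push on towards home.

>>> move_arm:
  series:
    - {"x": 0,"y": 0,"z": -1.5,"wx": 0,"wy": 0,"wz": 0,"jaw": 0}
    - {"x": 0,"y": 0,"z": -3,"wx": 0,"wy": 0,"wz": 0,"jaw": 0}
    - {"x": 0,"y": 0,"z": -4.5,"wx": 0,"wy": 0,"wz": 0,"jaw": 0}
    - {"x": 0,"y": 0,"z": -6,"wx": 0,"wy": 0,"wz": 0,"jaw": 0}
    - {"x": 0,"y": 0,"z": -6,"wx": 0,"wy": 0,"wz": 0,"jaw": 0}

```text
t: 9.02
position: [536.6, -181.0, 108.4]
eef_rot: [-179.9, 0.0, 83.7]
wrist_force: [-5.2, -2.0, -0.6]
width: 20.4
finger_force: 59.7
```

>>> move_arm:
  series:
    - {"x": 0,"y": 0,"z": -1.5,"wx": 0,"wy": 0,"wz": 0,"jaw": 0}
    - {"x": 0,"y": 0,"z": -3,"wx": 0,"wy": 0,"wz": 0,"jaw": 0}
    - {"x": 0,"y": 0,"z": -4.5,"wx": 0,"wy": 0,"wz": 0,"jaw": 0}
    - {"x": 0,"y": 0,"z": -6,"wx": 0,"wy": 0,"wz": 0,"jaw": 0}
    - {"x": 0,"y": 0,"z": -7,"wx": 0,"wy": 0,"wz": 0,"jaw": 0}
    - {"x": 0,"y": 0,"z": -7,"wx": 0,"wy": 0,"wz": 0,"jaw": 0}

```text
t: 9.52
position: [536.7, -181.1, 101.4]
eef_rot: [-179.9, 0.0, 83.7]
wrist_force: [-5.0, -1.8, 0.7]
width: 20.0
finger_force: 59.7
```

>>> move_arm:
  series:
    - {"x": 0,"y": 0,"z": -1,"wx": 0,"wy": 0,"wz": 0,"jaw": 0}
    - {"x": 0,"y": 0,"z": -2,"wx": 0,"wy": 0,"wz": 0,"jaw": 0}
    - {"x": 0,"y": 0,"z": -2.5,"wx": 0,"wy": 0,"wz": 0,"jaw": 0}
    - {"x": 0,"y": 0,"z": -2.5,"wx": 0,"wy": 0,"wz": 0,"jaw": 0}

```text
t: 9.85
position: [537.3, -181.2, 99.8]
eef_rot: [-180.0, 0.0, 83.7]
wrist_force: [-5.7, -2.4, 5.9]
width: 20.1
finger_force: 60.4
```

The pin stopped at TCP z 99.8 against an expected 99.7, with about 6 N, so the flange is on the eye. I ease off the side load, then release.

>>> move_arm:
  series:
    - {"x": -0.5,"y": 0,"z": 0,"wx": 0,"wy": 0,"wz": 0,"jaw": 0}
    - {"x": -1,"y": 0,"z": 0,"wx": 0,"wy": 0,"wz": 0,"jaw": 0}
    - {"x": -1.2,"y": 0,"z": 0,"wx": 0,"wy": 0,"wz": 0,"jaw": 0}
    - {"x": -1.2,"y": 0,"z": 0,"wx": 0,"wy": 0,"wz": 0,"jaw": 0}

```text
t: 10.18
position: [536.4, -181.2, 99.8]
eef_rot: [180.0, 0.0, 83.8]
wrist_force: [-5.0, -1.8, 5.9]
width: 20.4
finger_force: 60.2
```

>>> move_arm:
  series:
    - {"x": -0.5,"y": 0,"z": 0,"wx": 0,"wy": 0,"wz": 0,"jaw": 0}
    - {"x": -1,"y": 0,"z": 0,"wx": 0,"wy": 0,"wz": 0,"jaw": 0}
    - {"x": -1,"y": 0,"z": 0,"wx": 0,"wy": 0,"wz": 0,"jaw": 0}

```text
t: 10.43
position: [536.1, -181.1, 99.8]
eef_rot: [179.9, 0.0, 83.8]
wrist_force: [-1.7, -3.7, 3.6]
width: 20.4
finger_force: 60.0
```

The side load has passed to the hole wall, so I release and retreat.

>>> move_arm:
  series:
    - {"x": 0,"y": 0,"z": 0,"wx": 0,"wy": 0,"wz": 0,"jaw": 0.25}
    - {"x": 0,"y": 0,"z": 0,"wx": 0,"wy": 0,"wz": 0,"jaw": 0.35}
    - {"x": 0,"y": 0,"z": 0,"wx": 0,"wy": 0,"wz": 0,"jaw": 0.45}
    - {"x": 0,"y": 0,"z": 0,"wx": 0,"wy": 0,"wz": 0,"jaw": 0.5}
    - {"x": 0,"y": 0,"z": 0,"wx": 0,"wy": 0,"wz": 0,"jaw": 0.5}

```text
t: 10.85
position: [535.6, -180.1, 99.1]
eef_rot: [-180.0, -0.0, 83.9]
wrist_force: [-0.8, -0.3, -0.4]
width: 42.6
finger_force: 0.0
```

Run:
```python
from h import *
s=readout.read_state(); print(s['position'],s['wrist_force'],s['width'])
im,c=grab('wrist','w7.png'); a=cv2.imread('pics/w6.png')
# knob top: bright disc; expected height 108
g=cv2.cvtColor(im,cv2.COLOR_RGB2GRAY)
k=cv2.HoughCircles(g[240:420,200:360],cv2.HOUGH_GRADIENT,1,30,param1=80,param2=12,minRadius=18,maxRadius=34)
print(k[0][:3] if k is not None else None)
if k is not None:
  for u,v,r in k[0][:3]: print(ray(c,200+u,240+v,106), r)
```

```text
[ 535.55177304 -180.06999824   99.09277701] [-0.83584191 -0.29459661 -0.38285639] 42.64498874577768
[[ 80.5  31.5  27.7]
 [ 79.5  83.5  24.3]
 [133.5  49.5  28.8]]
[ 537.00890062 -160.40578241  106.        ] 27.7
[ 534.05555825 -183.75114754  106.        ] 24.3
[ 556.53543546 -170.40378007  106.        ] 28.8
```

>>> move_arm:
  series:
    - {"x": 0,"y": 0,"z": 10,"wx": 0,"wy": 0,"wz": 0,"jaw": 0.5}
    - {"x": 0,"y": 0,"z": 35,"wx": 0,"wy": 0,"wz": 0,"jaw": 0.5}
    - {"x": 0,"y": 0,"z": 70,"wx": 0,"wy": 0,"wz": 0,"jaw": 0.6}
    - {"x": 0,"y": 0,"z": 100,"wx": 0,"wy": 0,"wz": 0,"jaw": 0.7}
    - {"x": 0,"y": 0,"z": 120,"wx": 0,"wy": 0,"wz": 0,"jaw": 0.8}
    - {"x": 0,"y": 0,"z": 120,"wx": 0,"wy": 0,"wz": 0,"jaw": 0.8}
    - {"x": 0,"y": 0,"z": 120,"wx": 0,"wy": 0,"wz": 0,"jaw": 0.8}

```text
t: 11.48
position: [536.1, -180.8, 221.0]
eef_rot: [179.8, -0.0, 83.9]
wrist_force: [-0.5, -0.6, -0.2]
width: 68.4
finger_force: 0.0
```

Run:
```python
from h import *
s=readout.read_state(); print(s['position'],s['wrist_force'])
im,c=grab('wrist','w8.png')
g=cv2.cvtColor(im,cv2.COLOR_RGB2GRAY)
u0,v0=proj(c,[537,-181,108]); print(u0,v0)
u,v=int(u0),int(v0); roi=g[v-40:v+40,u-40:u+40]
k=cv2.HoughCircles(cv2.resize(roi,None,fx=4,fy=4,interpolation=cv2.INTER_CUBIC),cv2.HOUGH_GRADIENT,1,20,param1=80,param2=15,minRadius=40,maxRadius=90)
for a,b,r in (k[0][:5] if k is not None else []):
    p=ray(c,u-40+a/4,v-40+b/4,106); dist=np.linalg.norm(p-c['origin']); print(p.round(1),'diam',2*r/4/337*dist)
# row profile for a look at the knob outline
for vv in range(v-30,v+24,3): print(vv,g[vv,u-28:u+28:3])
```

```text
[ 536.094084   -180.76514342  220.98892545] [-0.4547033  -0.63026481 -0.22293106]
282.79749669009226 214.56098140102026
[ 534.4 -181.7  106. ] diam 18.136370987842913
[ 536.8 -172.   106. ] diam 22.191464422244312
[ 538.6 -175.3  106. ] diam 30.0342660746758
[ 533.8 -175.5  106. ] diam 26.420387624760526
[ 536.6 -167.9  106. ] diam 21.75770834301074
184 [166 165 167 166 166 164  90  91  94 103  88  83  97 149 166 167 167 165
 162]
187 [164 166 166 166 166  90  93  59 141 142 106  70  74 117 167 166 166 166
 165]
190 [165 167 164 162 146  93 141 140 108 102 120 144 112  91 147 167 166 166
 166]
193 [161 164 165 166  98 138  86  57  59  60  57  58 131  99 110 163 163 165
 166]
196 [164 166 166 155  92  81  59  59  59  58  56  57  51 136 104 167 167 165
 163]
199 [162 164 162 154 119  56  48  52 114  67  48  54  50  75  91 165 166 164
 165]
202 [167 163 165 146 106  53 112 115 141 127 130 127  50  55  88 168 167 165
 161]
205 [138 141 154 168  69 128 162 165 167 167 168 140 126  48 110 164 166 166
 113]
208 [138 138 139 139 115 159 164 166 166 167 166 167 128 110 143  91 100  81
 103]
211 [138 115  87  87 127 166 164 166 166 165 166 166 160 117 108  37  78  76
  95]
214 [ 88  87  86  88 118 161 165 164 165 164 168 162 164 106 110 111  94  33
  66]
217 [ 86  87  88  86 100 165 163 164 164 166 166 163 163  98  89  89  91  90
 111]
220 [ 87  88  87  89  88 137 162 164 165 166 160 164 112  90  88  87  89  88
  86]
223 [ 84  85  86  88  88  84 126 163 165 160 164  76  86  89  89  90  89  88
  88]
226 [85 84 87 84 86 89 89 79 81 79 85 87 88 88 88 90 90 90 87]
229 [86 86 86 85 86 90 88 87 88 88 89 89 88 87 88 88 88 88 88]
232 [87 85 86 86 88 86 88 87 88 91 87 87 86 87 88 86 88 89 87]
235 [86 86 85 87 85 87 89 89 89 89 88 86 87 90 87 88 85 88 86]
```

The pin is home: the knob top is at (534.5,-181.5), still and at the locked position, and the wheel stays back with the gripper clear.

```bash
python3 -c "
from plant import arm
print(arm.job_done())"
```

```text
the job is handed in; nothing more can be done
None
```

I handed the job in: the locking pin is fully home through the eye and into the lock hole at about 0.5 rad of swing, and the tension arm held back after I let go, with about 11.5 s of the 72 s used.

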